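# Unfold the stage crank and wind the blue tip box under the nozzles

## Task

Wind the blue tip box under its nozzle head: first fold the blue-knobbed grip of that stage's crank fully upright, then, once it stands up, wind the crank clockwise (seen from above) all the way to its stop. Leave the grip standing upright, let go, and do not disturb the crank of the stage with the yellow tip box.

Things in the scene. Friction and masses are not known exactly. Their poses are not given: they have to be found in the camera images.
- blue_axis (a point): Point on the vertical crank axis of the fixed stage with the BLUE tip box, 86 mm above the bench, level with the grip's hinge, over a beige gearbox 110 x 110 x 50 mm high. x: from gearbox towards the slide with the box; z up. Steel crank arm 12 mm wide, top 70 mm above the bench, pointing 225 deg counter-clockwise from x at crank value 0. Box and nozzle head: 100-245 mm along x, up to 120 mm high.
- blue_grip (a joint): Fold angle of the blue stage's grip, rad: 0 lying flat on the arm, 1.571 standing upright (its stop). A stiff hinge (0.05 N m): it stays where it is left.
- blue_crank (a joint): Winding angle of the blue stage's crank, rad: grows clockwise seen from above, 1.6 at its end stop, where the blue box is under the nozzles (it moves 37.5 mm per rad). Turning takes about 0.15 N m; it stays where it is left.
- blue_knob (a point): Centre of the BLUE ball knob (diameter 26 mm) at the free end of the blue stage's folding crank grip, 55 mm from the grip's hinge, which is 75 mm from the crank axis. x: knob to hinge; y: hinge axis, level. Folded: knob on the arm, 20 mm from the crank axis, 86 mm above the bench; upright: knob 141 mm up, over the hinge. Pinched along y, the ball pivots between the fingers.
- yellow_knob (a point): Centre of the YELLOW ball knob on the crank grip of the other, otherwise identical stage, which carries the yellow tip box: leave this crank and grip alone.

How it is judged (in metres and radians):
On the way, in this order (a step that is already met when the one before it is completed fails the run):
1. the blue stage's grip is unfolded upright (within 20 degrees) while the crank is still unwound (below 0.75 rad) (value of joint blue_grip above 1.22 rad and value of joint blue_crank below 0.75 rad), for 0.1 s.
2. the crank is wound to within 10 degrees of its stop (value of joint blue_crank above 1.42 rad), for 0.2 s.
At the end, for the whole second after the job is handed in: The blue stage's crank is wound to within 10 degrees of its end stop (above 1.42 rad), its grip stands upright within 20 degrees (above 1.22 rad), both are at rest and released, and the yellow stage's grip is where it was within 20 mm (value of joint blue_crank above 1.42 rad and value of joint blue_grip above 1.22 rad and velocity of joint blue_crank between -0.05 and 0.05 rad/s and velocity of joint blue_grip between -0.1 and 0.1 rad/s); the robot touches nothing.
It fails at once if the yellow stage's crank or grip is moved by more than 20 mm (distance of yellow_knob from where it was at the start of the episode above 0.02 m).
It also fails if it takes over 43 s, if anything falls off the work surface, if the arm or the gripper's body presses on something with over 40 N, if the wrist force passes 120 N, or if a joint passes its speed limit or range.

## Robot

A 6-joint arm with a two-finger parallel gripper is mounted at the origin on the work surface. World frame = base frame: x ahead of the robot, y to its left, z up, the work surface at z = 0. Lengths are in mm, angles in rad, forces in N, time in s.
With the tool pointing down it reaches from about 300 to 775 mm from the base axis. Payload 14.6 kg.
Tool frame: the origin (TCP) lies midway between the tips of the shut fingers; the grasp point (between the pads) lies 19 mm behind it; z points along the fingers, y is the line along which they close (so a half turn about z gives the same grasp; the last joint's range is limited). The gripper opens to 85 mm and grips with 20 to 120 N. Pads are 22 mm wide; open, the fingers measure 114 mm over their backs; the gripper's body (76 mm by 85 mm) begins 54 mm behind the grasp point. The pads swing forward as they close: fully open they stand 13 mm farther back than shut.
Start: joints at [-1.38, 0.3, 1.521, -0, 1.321, -0.067], TCP at [140.218, -531.816, 231.281] pointing down, gripper open.
Joint ranges: [-3.03, 3.03], [-0.79, 2.21], [0.23, 2.52], [-1.04, 4.18], [0, 3.07], [-2.55, 2.55]. Speed limits (rad/s): [2.22, 2.22, 2.57, 3.14, 3.14, 3.14].

## Interface

Orientations are given as a 3x3 rotation matrix whose columns are the frame's x, y, z axes.
In Python, from station import reach, servo_line, set_joints, open_jaws, grab, hold, solve_ik, state, camera, PlanningError, finish_job gives the robot as it stands. The module is installed in compiled form; this text tells all that it offers. Calls block until the motion is done:
- reach(position, orientation): joint-space move of the TCP to a pose.
- servo_line(position, attitude=None, speed=150, max_force=None): straight line of the TCP; attitude=None keeps the orientation; speed is the mean speed in mm/s. With max_force (N) it stops when the force on the tool has changed by that much, and returns True; else False.
- set_joints(angles): joint-space move.
- open_jaws() and grab(squeeze=None): open the fingers fully, or close them until they stop; squeeze is the grip in N (None keeps the last).
- hold(seconds).
- solve_ik(position, orientation): joint angles nearest the present ones, or None.
- state(): the state.
- camera(name): name is "side" or "top"; returns a dict with "color" (480x640x3 uint8, blue, green, red), "fov_y" (degrees; the focal length in pixels is half the picture's height over the tangent of half this angle, whatever the lens; pixels are square), "cx", "cy" (the principal point, pixels), "D" ([k1, k2, p1, p2, k3] as OpenCV has them; the pictures are not rectified), "rvec" (rotation vector, rad) and "tvec" (3), from world to camera coordinates, as OpenCV has them. Camera axes: x right, y down, z forward; pixel columns grow to the right and rows downward; lengths in mm; the calibration is good to about 2 mm. A picture is of the moment at which its call begins. There is no depth.
A pose or a line that the arm cannot do raises PlanningError and nothing moves.
- finish_job(): hands the job in; it is judged then, once.
The state is a dict: "t": time; "joints": joint angles; "dq": joint speeds; "tau": joint torques, N m; "position": TCP position; "tool_rot": TCP orientation; "wrist_force": force on the tool from outside, world axes, zero at the start; "moment": the same for the moment, N m; "width": finger opening in mm; "gripper_force": force on a finger pad.
Only numpy, scipy, OpenCV 4.12 (cv2) and the standard library are available. Lean on these libraries where they do the work, as an engineer would, in place of code of your own. Each camera call takes 0.05 s, during which the arm holds its last target. There are 200 camera calls.

## Working session

There is one attempt and no reset: what is moved stays moved. The work goes in short steps, each a Python script; the robot and the scene stay as the last script left them, time stands still between calls to the robot, and variables do not carry over. Pictures are saved under pics/ and viewed, at most 10 in all, crops included, and the job is handed in when it is done.

```bash
mkdir -p pics; python3 - <<'E'
from station import *
import cv2
for n in("top","side"):
    c=camera(n); cv2.imwrite(f"pics/{n}0.png",c["color"]); print({k:v for k,v in c.items() if k!="color"})
print(state())
E
```

```text
{'fov_y': 53.101017665748664, 'cx': 315.88878282198414, 'cy': 235.9708583485302, 'D': array([0.03912892, 0.        , 0.        , 0.        , 0.        ]), 'rvec': array([ 2.08141765, -2.12350415,  0.23641846]), 'tvec': array([-47.55580651, 512.10403101, 792.61197474])}
{'fov_y': 54.837658178493726, 'cx': 317.9632038893661, 'cy': 237.85686980046577, 'D': array([-0.0775292,  0.       ,  0.       ,  0.       ,  0.       ]), 'rvec': array([ 2.06838319, -0.37160059,  0.18099257]), 'tvec': array([-489.22319929,  188.78544313,  689.02482244])}
{'t': 0.1, 'joints': array([-1.37958001e+00,  3.00426842e-01,  1.52152472e+00, -1.67155546e-05,
        1.32070460e+00, -6.65725657e-02]), 'dq': array([-0.00208815, -0.00336939, -0.00121549, -0.00025027, -0.0015777 ,
       -0.00034853]), 'tau': array([ 1.60567459e-03, -5.44370735e+01, -3.62369442e+01, -9.53963308e-05,
        2.96725833e-03, -1.52845809e-05]), 'position': array([ 140.18608752, -531.61431571,  230.76943487]), 'tool_rot': array([[ 9.66955000e-01,  2.54947015e-01, -2.18023157e-04],
       [ 2.54947102e-01, -9.66954441e-01,  1.04104489e-03],
       [ 5.45928269e-05, -1.06222793e-03, -9.99999434e-01]]), 'wrist_force': array([-0.54413901, -0.42067096,  0.41249293]), 'moment': array([-0.03052008,  0.04204765,  0.00793943]), 'gripper_force': 0.0, 'width': 85.07970666158256}
```

View pics/top0.png

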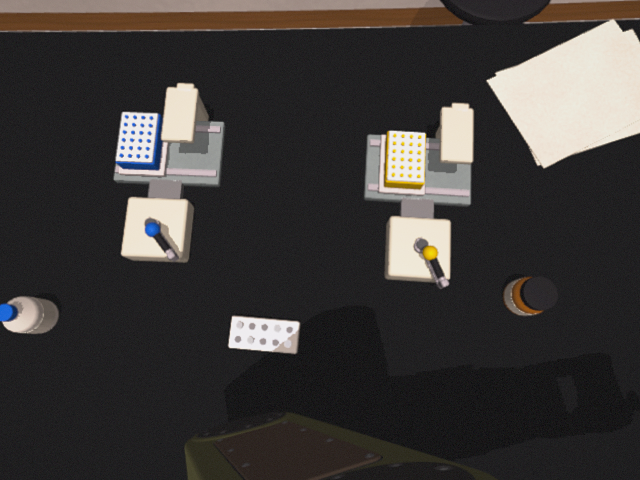

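View pics/side0.png

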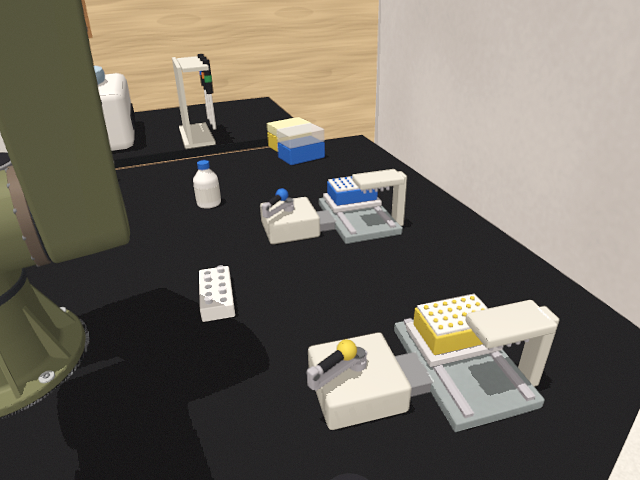

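```bash
cat > h.py <<'E'
from station import *
import numpy as np, cv2
from scipy.optimize import least_squares
def cam(c):
    f=240/np.tan(np.radians(c["fov_y"]/2))
    return np.array([[f,0,c["cx"]],[0,f,c["cy"]],[0,0,1]]),c["D"],c["rvec"],c["tvec"]
def proj(c,p):
    K,D,r,t=cam(c); return cv2.projectPoints(np.atleast_2d(np.asarray(p,float)),r,t,K,D)[0][:,0]
def back(c,uv,z):
    K,D,r,t=cam(c); n=cv2.undistortPoints(np.array([[uv]],float),K,D)[0,0]
    R=cv2.Rodrigues(r)[0]; o=-R.T@t; d=R.T@np.r_[n,1]; return o+d*(z-o[2])/d[2]
def tri(cs,uvs):
    return least_squares(lambda p:np.r_[tuple(proj(c,p)[0]-u for c,u in zip(cs,uvs))],[450,0,90]).x
def blob(c,box):
    x0,y0,x1,y1=box; b=cv2.cvtColor(c["color"][y0:y1,x0:x1],cv2.COLOR_BGR2HSV)
    m=((b[...,0]>100)&(b[...,0]<125)&(b[...,1]>150)&(b[...,2]>50)).astype(np.uint8)
    v,u=np.nonzero(m); return np.array([(u.min()+u.max())/2+x0,(v.min()+v.max())/2+y0]),len(u)
E
python3 - <<'E'
from h import *
T=camera("top");S=camera("side")
a=blob(T,(135,212,180,250));b=blob(S,(262,180,300,215));print(a,b)
k=tri([T,S],[a[0],b[0]]);print(k,proj(T,k)-a[0],proj(S,k)-b[0])
for uv in[(128,198),(193,200),(189,262),(122,256)]:print(back(T,uv,50))
print("hinge",back(T,(172,254),86))
A=cv2.resize(T["color"][185:275,110:210],None,fx=4,fy=4,interpolation=2)
B=cv2.resize(S["color"][180:250,250:350],None,fx=4,fy=4,interpolation=2)
im=np.zeros((360,800,3),np.uint8);im[:360,:400]=A;im[:280,400:]=B
cv2.imwrite("pics/z.png",im)
R=cv2.Rodrigues(T["rvec"])[0];print(-R.T@T["tvec"])
E
```

```text
(array([152., 229.]), 151) (array([281. , 193.5]), 103)
[519.19156331 218.89841934  95.2872361 ] [[-0.07513046  0.55485434]] [[ 0.66620773 -0.18839612]]
[590.1693539  280.77906201  50.        ]
[584.21767026 163.70284589  50.        ]
[470.32249194 166.51386432  50.        ]
[483.56349548 284.15437218  50.        ]
hinge [478.26057426 186.06225983  86.        ]
[321.92140982 -56.2294355  886.53860169]
```

View pics/z.png

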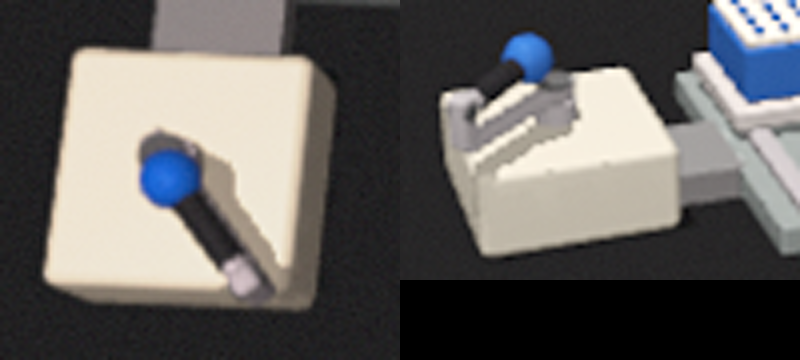

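The zoom shows the blue knob at top-view px (152,229), side-view px (281,193.5). The grip is slightly raised off the arm, and its hinge is at about top (171,254.5), side (266,206). I'll fit the stage model to these points.

```bash
cat >> h.py <<'E'
def model(p):
    cx,cy,yaw,al,q=p
    Rz=lambda a:np.array([[np.cos(a),-np.sin(a)],[np.sin(a),np.cos(a)]])
    cs=np.array([[55,55],[55,-55],[-55,-55],[-55,55]])@Rz(yaw).T+[cx,cy]
    d=Rz(yaw+np.radians(225)-q)@[1,0]
    h=np.r_[np.array([cx,cy])+75*d,86]; k=np.r_[h[:2]-55*np.cos(al)*d,86+55*np.sin(al)]
    return np.c_[cs,[50]*4],h,k
E
python3 - <<'E'
from h import *
T=camera("top");S=camera("side")
co=np.array([(72,48),(310,58),(293,290),(43,280)])/4+[110,185]-.4
def res(p):
    c,h,k=model(p)
    return np.r_[(proj(T,c)-co).ravel(),(proj(T,k)[0]-[152,229])*2,(proj(S,k)[0]-[281,193.5])*2,proj(T,h)[0]-[170.5,254],(proj(S,h)[0]-[265.8,206])]
for f in(0,1):
    s=least_squares(lambda p:res(np.r_[p[:4],p[4]*f]),[535,225,-.08,.3,0]);print(s.x,s.cost);print(np.round(s.fun,1));print(model(s.x)[1:])
E
```

```text
[ 5.35232471e+02  2.32228290e+02 -7.54792181e-02  1.72393404e-01
  0.00000000e+00] 17.00088487015507
[-0.7 -0.7  0.6  0.1 -2.3  1.8 -2.4  0.9  0.1  0.8  1.6 -0.5  3.1 -0.1
  1.4  1.6]
(array([478.35136794, 183.34536742,  86.        ]), array([519.44586884, 218.6614776 ,  95.43474208]))
[ 5.36488355e+02  2.30906467e+02 -5.07643354e-02  1.70591001e-01
  1.12126039e-01] 6.871620839848177
[-0.7 -0.7  0.7 -1.3 -0.6  0.3 -0.9  1.  -0.   0.6  1.7 -0.4  0.8  1.6
 -0.4  1.1]
(array([475.5569456 , 187.17588943,  86.        ]), array([519.59138704, 218.77948417,  95.33706408]))
```

```bash
cat >> h.py <<'E'
C=np.array([536.3,231.2]);YAW=-.055;SG=1
def ori(q,sg=None):
    a=YAW+np.radians(225)-q; y=(sg or SG)*np.array([-np.sin(a),np.cos(a),0]); z=np.array([0,0,-1.])
    return np.c_[np.cross(y,z),y,z]
def tcp(al,q,r=75,up=0):
    a=YAW+np.radians(225)-q; d=np.array([np.cos(a),np.sin(a)])
    return np.r_[C+(r-55*np.cos(al))*d,86+55*np.sin(al)-19-2+up]
E
python3 - <<'E'
from h import *
for sg in(1,-1):
    for al,q,u in[(.17,.1,100),(.17,.1,0),(1.5,.1,0),(1.5,.9,0),(1.5,1.7,0)]:
        s=solve_ik(tcp(al,q,up=u),ori(q,sg));print(sg,al,q,tcp(al,q),None if s is None else s.round(2))
E
```

```text
1 0.17 0.1 [519.5036939  218.94331995  74.3050292 ] [ 0.33  0.38  1.55 -0.    1.21  1.27]
1 0.17 0.1 [519.5036939  218.94331995  74.3050292 ] [ 0.33  0.51  1.63 -0.    1.01  1.27]
1 1.5 0.1 [478.85829026 189.28336348 119.86222426] [ 0.31  0.35  1.74 -0.    1.06  1.25]
1 1.5 0.9 [466.21082091 243.20255846 119.86222426] [ 0.41  0.37  1.71 -0.    1.07  2.15]
1 1.5 1.7 [496.07850709 289.84116253 119.86222426] None
-1 0.17 0.1 [519.5036939  218.94331995  74.3050292 ] [ 0.33  0.38  1.55 -0.    1.21 -1.87]
-1 0.17 0.1 [519.5036939  218.94331995  74.3050292 ] [ 0.33  0.51  1.63 -0.    1.01 -1.87]
-1 1.5 0.1 [478.85829026 189.28336348 119.86222426] [ 0.31  0.35  1.74 -0.    1.06 -1.9 ]
-1 1.5 0.9 [466.21082091 243.20255846 119.86222426] [ 0.41  0.37  1.71 -0.    1.07 -0.99]
-1 1.5 1.7 [496.07850709 289.84116253 119.86222426] [ 0.47  0.47  1.57 -0.    1.11 -0.14]
```

```bash
sed -i 's/SG=1$/SG=-1/' h.py; python3 - <<'E'
from h import *
q=.1
reach(tcp(.17,q,up=110),ori(q))
print(servo_line(tcp(.17,q),speed=120,max_force=15))
grab(25)
s=state();print(s["t"],s["position"],s["width"],s["gripper_force"],s["wrist_force"])
T=camera("top");S=camera("side")
im=np.hstack([cv2.resize(T["color"][165:275,90:220],(390,330)),cv2.resize(S["color"][150:260,230:360],(390,330))])
cv2.imwrite("pics/g.png",im)
E
```

```text
False
4.9167 [519.40451529 219.23544639  74.37209517] 23.93184611526922 24.4779235124588 [-1.22734377  3.25089476  0.32830636]
```

View pics/g.png

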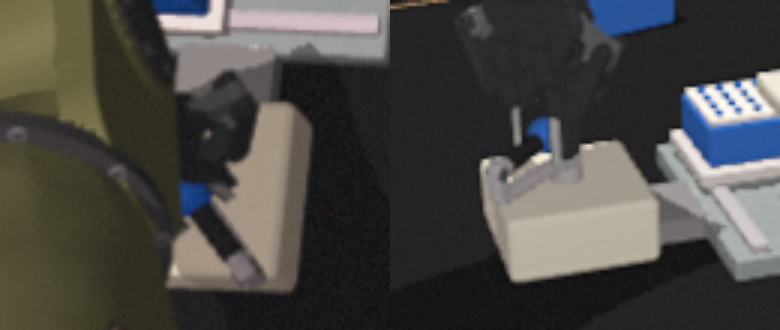

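The fingers hold the ball (crop about (195,195) in the top view, (540,130) in the side view). The arm hasn't moved. Next I unfold.

```bash
python3 - <<'E'
from h import *
q=.1
for al in np.linspace(.17,1.5,8)[1:]:
    r=servo_line(tcp(al,q),speed=60,max_force=25); s=state()
    print(round(al,2),r,round(s["t"],1),s["position"].round(1),s["wrist_force"].round(1),round(s["width"],1))
    if r: break
S=camera("side");T=camera("top")
im=np.hstack([cv2.resize(T["color"][165:275,90:220],(390,330)),cv2.resize(S["color"][150:260,230:360],(390,330))])
cv2.imwrite("pics/u.png",im)
E
```

```text
0.36 False 5.3 [517.2 217.5  84.4] [-1.7  5.3 -1.3] 24.1
0.55 False 5.7 [513.3 214.6  93.6] [-3.5  3.7 -0.3] 24.3
0.74 False 6.0 [508.2 210.8 102. ] [-4.6  3.3 -1.3] 23.9
0.93 False 6.3 [502.2 206.3 109. ] [-2.2  3.2 -1.1] 24.2
1.12 False 6.6 [495.2 201.1 114.5] [-1.   3.3 -1. ] 24.1
1.31 False 7.0 [487.5 195.3 118.2] [0.2 2.9 1.3] 23.9
1.5 False 7.3 [479.  189.2 119.9] [-0.2  0.8  1.8] 23.1
```

View pics/u.png

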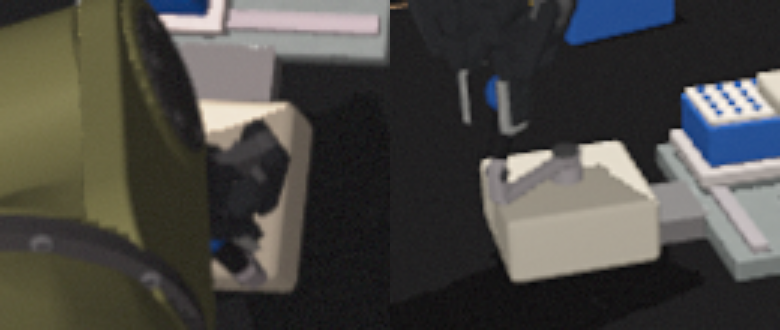

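The grip stands upright: the ball is at crop (493,95) in the side view, over the hinge at (497,165), and the crank hasn't moved. Now I wind it.

```bash
python3 - <<'E'
from h import *
hold(.2)
for q in np.r_[np.arange(.25,1.46,.15),np.arange(1.5,1.86,.05)]:
    try: r=servo_line(tcp(1.5,q),ori(q),speed=60,max_force=18)
    except PlanningError as e: print(e);break
    s=state()
    print(round(q,2),r,round(s["t"],1),s["position"].round(1),s["wrist_force"].round(1),round(s["width"],1))
    if r: break
S=camera("side");T=camera("top")
im=np.hstack([cv2.resize(T["color"][165:275,90:220],(390,330)),cv2.resize(S["color"][150:260,230:360],(390,330))])
cv2.imwrite("pics/w.png",im)
E
```

```text
0.25 False 7.9 [473.3 198.5 119.9] [1.7 1.5 1.7] 23.8
0.4 False 8.2 [469.2 208.1 119.9] [1.4 0.5 2.1] 23.5
0.55 False 8.6 [466.4 218.2 119.8] [1.5 1.7 1.3] 23.6
0.7 False 8.9 [465.3 228.8 119.8] [1.9 1.6 1.1] 23.2
0.85 False 9.2 [465.8 239.4 119.8] [1.2 1.5 0.9] 23.4
1.0 False 9.5 [467.7 249.8 119.8] [2.3 1.  0.4] 23.6
1.15 False 9.9 [471.3 259.9 119.8] [1.4 0.2 0.9] 23.5
1.3 False 10.2 [476.3 269.3 119.8] [1.1 0.6 0.3] 23.1
1.45 False 10.5 [482.6 277.8 119.8] [ 1.1 -0.3  0.3] 23.3
1.5 False 10.8 [485.  280.4 119.8] [-0.5 -0.1 -0.5] 23.4
1.55 False 11.0 [487.6 283.  119.8] [ 0.6 -2.3 -1.4] 23.5
1.6 False 11.3 [490.3 285.5 119.8] [-0.3 -0.9 -0.6] 23.4
1.65 False 11.5 [492.1 286.8 119.6] [ -8.8 -10.5   4.2] 23.4
1.7 False 11.8 [493.5 287.2 119.3] [-23.3 -24.3  15.2] 23.7
1.75 False 12.0 [495.  287.5 119. ] [-38.6 -39.5  23.9] 23.2
1.8 False 12.3 [496.5 287.5 118.7] [-52.9 -54.4  32.5] 23.7
1.85 False 12.5 [498.1 287.4 118.4] [-68.  -69.8  41.9] 23.3
```

View pics/w.png

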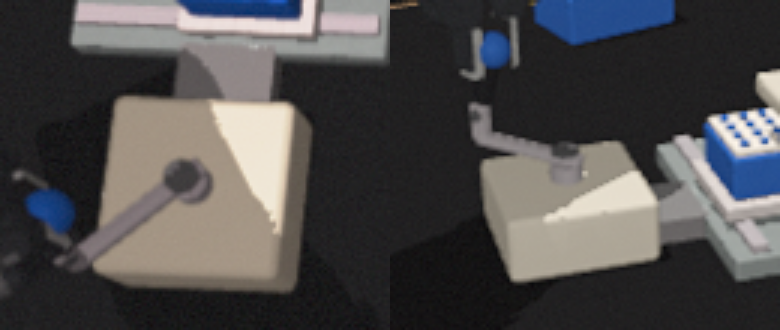

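The stop was reached, with the grip upright. The force limit restarted on each segment, so the preload built to about 106 N. I'll relax that before letting go.

```bash
python3 - <<'E'
from h import *
for q in(1.74,1.64): 
    servo_line(tcp(1.5,q),ori(q),speed=40); hold(.2); print(state()["wrist_force"].round(1))
open_jaws(); hold(.3)
p=state()["position"]; servo_line(p+[0,0,120],speed=100); hold(.3)
s=state();print(s["t"],s["wrist_force"].round(1))
S=camera("side");T=camera("top")
im=np.hstack([cv2.resize(T["color"][165:275,90:220],(390,330)),cv2.resize(S["color"][150:260,230:360],(390,330))])
cv2.imwrite("pics/r.png",im)
E
```

```text
[-35.2 -35.6  20.8]
[-6.8 -8.6  3.3]
16.2583 [-0.4  0.3  0.9]
```

View pics/r.png

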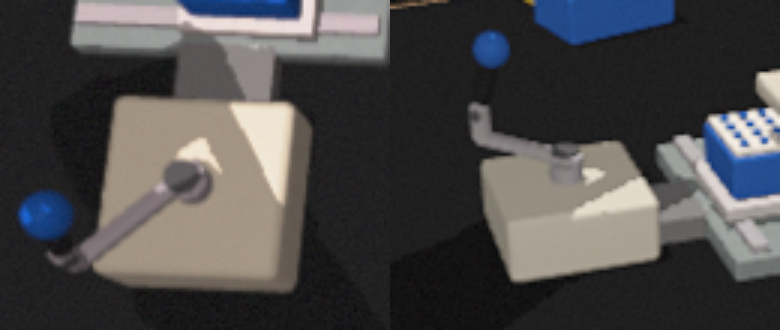

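The grip is released. The ball is at top px (105.7,236.3) and side px (263.7,166.2). I'll check both angles from these.

```bash
python3 - <<'E'
from h import *
T=camera("top");S=camera("side")
k=tri([T,S],[[105.5,236.1],[263.5,166]]);hp=back(T,(71/3+90,258/3+165),86)
hs=tri([T,S],[[71/3+90,257/3+165],[89/3+230,115/3+150]])
print(k,hp,hs)
for h in(hp,hs):
    d=h[:2]-C;print("q",(YAW+np.radians(225))-np.arctan2(d[1],d[0]),np.hypot(*d),"al",np.arctan2(k[2]-86,-(k[:2]-h[:2])@d/np.hypot(*d)))
E
```

```text
[498.60058485 276.10968172 138.92238178] [485.49468609 284.01314752  86.        ] [486.37916415 284.33079445  85.34104209]
q 1.5351710824748492 73.28307084446428 al 1.2984265849380474
q 1.5469352910954979 72.90384880919903 al 1.3058355999674023
```

The crank is at its stop, but the grip is only at about 1.30 rad against a limit of 1.22. I'll regrasp and straighten it for more margin.

```bash
python3 - <<'E'
from h import *
q=1.6; a=YAW+np.radians(225)-q; d=np.array([np.cos(a),np.sin(a),0])
g=np.array([498.6,276.1,138.9-21])
servo_line(g+[0,0,100],ori(q),speed=120)
print(servo_line(g,speed=100,max_force=12)); grab(25); hold(.1)
s=state();print(s["width"],s["wrist_force"].round(1))
t=g+d*15.5; t[2]=86+55-21
r=servo_line(t,speed=40,max_force=12); hold(.2)
s=state();print(r,s["position"],s["wrist_force"].round(1))
open_jaws(); hold(.3)
servo_line(state()["position"]+[0,0,120],speed=100); hold(.3)
S=camera("side");T=camera("top");print(state()["t"],state()["wrist_force"].round(1))
a=blob(T,(90,215,125,262))[0];b=blob(S,(250,150,280,182))[0];k=tri([T,S],[a,b]);print(a,b,k)
im=np.hstack([cv2.resize(T["color"][165:275,90:220],(390,330)),cv2.resize(S["color"][150:260,230:360],(390,330))])
cv2.imwrite("pics/r2.png",im)
E
```

```text
False
24.361440367046622 [ 0.7 -0.6  3.4]
False [488.72737485 287.9203515  120.02770915] [1.5 0.1 2.8]
22.075 [ 0.1  0.1 -0.2]
[ 98. 242.] [265.5 160. ] [493.70569273 282.83095485 147.68388471]
```

View pics/r2.png

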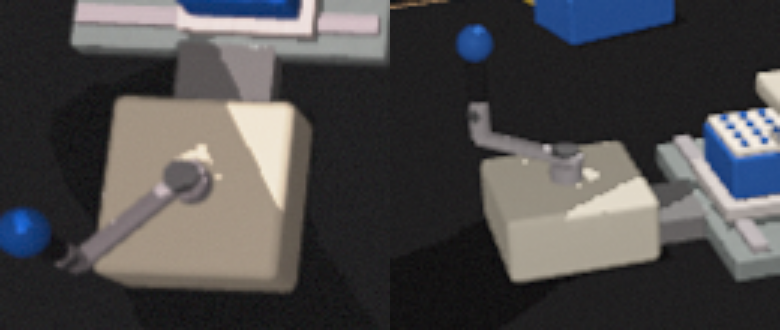

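The ball is now at top px (97.7,242.3), straight above the hinge at crop (475,115) in the side view. The arm hasn't moved from its stop and nothing is touching.

```bash
python3 -c "
from station import *
print(finish_job())"
```

```text
the job is handed in; nothing more can be done
None
```

The blue grip stands upright, the blue crank is wound to its stop and released, the yellow stage was not approached, and the job was handed in at about 22 s; the verdict was not shown.

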